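# Bring the screw jar of the parts carousel to the front and hold it there

## Task

Turn the parts carousel smoothly, without spinning it fast, until the jar with the big cap screw standing on its lid is squarely at the front, in line with the arrow on the carousel's foot. Keep firm hold of the carousel there so that it stays still, and finish while still holding it; do not let go. Leave the hammer, the screwdriver and the wooden offcut where they lie.

Things in the scene. Friction and masses are not known exactly. Their poses are not given: they have to be found in the camera images.
- foot: fixed steel foot of the carousel, a disc 170 mm across; origin at its centre on the bench, on the vertical turning axis; z up. A flat steel arrow, 10 mm high, lies on the bench along the foot's own -x, from under the turntable to its point 199 mm from the axis: this direction is the front, roughly towards the robot. Place and heading differ from run to run.
- carousel: turntable, turns both ways without stops about the foot's vertical axis; light friction (0.06 N m), stays where left. Origin = foot's origin, z up. Grey steel disc 260 mm across, top 30 mm above the bench. Five glass jars, 49 mm across, are fixed on it 72 degrees apart, 95 mm from the axis. The marked jar is on its own -x side, so at the front when carousel and foot have the same heading.
- post_top (a point): top centre of the carousel's central steel post (cap 32 mm across), on the turning axis, 98 mm above the bench. Around it stand the jars, lids 52 mm across, lid tops 100 mm above the bench, each with a fixed steel sample on top: counter-clockwise from above the big cap screw, hexagon nut (12 mm high), thin plain pin (10 mm across, 46 mm high), flat washer, small domed nut (15 mm high).
- screw_head (a point): centre of the head of the cap screw on the marked jar's lid, 138 mm above the bench, 95 mm from the turning axis. The screw stands upright, head up, rigidly fixed to the lid: round shank 16 mm across and 30 mm long, then a round head 24 mm across and 16 mm high (top 146 mm above the bench). It can be gripped from above, and turns with the carousel.
- front (a point): fixed point of the foot where the centre of the screw head must come: above the arrow's line, 95 mm from the turning axis, 138 mm above the bench.
- hammer: hammer lying on the bench, bystander; origin at the underside near its middle
- screwdriver: screwdriver lying on the bench, bystander; origin at the underside near its middle
- offcut: flat wooden offcut 120 x 75 x 22 mm lying on the bench, bystander; origin at the centre of its underside

How it is judged:
By the outcome, as a careful person would: the job done as asked, in the order asked, and still so for the second after the job is handed in, while the arm keeps its last pose, push and grip.
It also fails if it takes over 42 s, if anything falls off the work surface, if the arm or the gripper's body presses on something with over 40 N, if the wrist force passes 120 N, or if a joint passes its speed limit or range.

## Robot

A 6-joint arm with a two-finger parallel gripper is mounted at the origin on the work surface. World frame = base frame: x ahead of the robot, y to its left, z up, the work surface at z = 0. Lengths are in mm, angles in degrees, forces in N, time in s.
With the tool pointing down it reaches from about 275 to 875 mm from the base axis. Payload 12.5 kg.
Tool frame: the origin (TCP) lies between the finger pads; the fingertips stand 8 mm ahead of it and the grasp point (between the pads) lies 11 mm behind it; z points along the fingers, y is the direction in which the jaws open and shut (so a half turn about z gives the same grasp; the last joint's range is limited). The gripper opens to 85 mm and grips with 20 to 120 N. Pads are 22 mm wide; open, the fingers measure 114 mm over their backs; the gripper's body (76 mm by 85 mm) begins 54 mm behind the grasp point. The pads swing forward as they close: fully open they stand 13 mm farther back than shut.
Start: joints at [-70.451, 20.094, 94.641, -0, 65.266, -4.847], TCP at [227.194, -500.867, 239.29] pointing down, gripper open.
Joint ranges: [-157.81, 157.81], [-45, 120.19], [0.68, 151.7], [-89.99, 269.99], [4.06, 180], [-164.3, 164.3]. Speed limits (degrees/s): [127.2, 127.2, 159.86, 180, 180, 180].

## Interface

Orientations are given as a 3x3 rotation matrix whose columns are the frame's x, y, z axes.
In Python, from cell import monitor, imaging, bot, spot_in, trace, landmark_of gives the robot as it stands.
- The arm moves only by the tool move_arm, never from a script. Its argument "steps" is a list of rows, each an object with "hand": the closure, from -1 (fully open) to 1 (shut), so that 0 is half open; "offset": the shift along the tool's x, y, z in cm, a list of three; "yaw": the turn about the tool's z in rad. In form: [{"hand": hand, "offset": [tx, ty, tz], "yaw": yaw}, ...]. A call has 1 to 12 rows; each row is the pose to reach, as a shift and turn from the pose commanded when the call began, along the tool's axes at that moment; what a row does not reach only later rows make up. A row lasts 1/8 s, in which the tool goes at most 62.5 mm and 10.7 degrees, less where a joint would pass 70% of its speed; a pose out of reach is approached as far as the arm can. A call with a gripper value outside its range is refused whole. The fingers move at their own pace and stop on an object; "force" is the grip in N (left out, the last holds). Time passes only in rows, so rows that repeat a pose let the fingers close. It gives the time, the measured TCP pose, the force and the opening at its end, in the units of the state.
- monitor.get_obs(): the state, without advancing time (a new reading comes with each control period).
- imaging.snapshot(name): name is "scene" or "top" or "wrist"; returns the picture (480x640x3 uint8, red, green, blue); there is no depth.
- imaging.camera_model(name): a dict with "mtx" (3x3 intrinsics, pixels), "dist_coeffs" ([k1, k2, p1, p2, k3] as OpenCV has them; the pictures are not rectified), "xyz" and "orientation" of the camera in the world; the wrist camera has in their place "mount" (4x4, takes a point from camera to tool coordinates, whose origin is the TCP and whose axes are the flange's). Camera axes: x right, y down, z forward; pixel columns grow to the right and rows downward; lengths in mm; the calibration is good to about 2 mm. A picture is of the moment at which its call begins: read the wrist's pose just before it. camera_model takes no time and is no camera call.
- bot.job_done(): hands the job in, once; it reports no verdict.
Trained networks look in the newest picture that a camera, given by its name, has taken for a name from the list of things; names that differ only in an ending like _2 or _b are one class to them, and where a whole thing is asked for, a point or a joint stands for the part that bears it (a point fixed in the world has none). Each returns a list of dicts, best first, with "p" (0 to 1); they miss things now and then, are a little off and sometimes report something else, mostly with a low value. They report only what shows in the picture. A call takes as long as a camera call.
- spot_in(thing, camera): "centre" ([x, y, z] in mm, in world coordinates, good to about 4 mm: the middle of the surface that is visible of it).
- trace(thing, camera): "pixels" (480x640 bool, what is visible of it).
- landmark_of(thing, camera): "centre" ([x, y, z] in mm, in world coordinates, good to about 4 mm: a listed point, or the origin of a listed thing).
The state is a dict: "clock": time; "joints": joint angles; "qd": joint speeds; "joint_torque": joint torques, N m; "ee_pos": TCP position; "tool_rot": TCP orientation; "contact_force": force on the tool from outside, world axes, zero at the start; "torque": the same for the moment, N m; "finger_gap": finger opening in mm.
Only numpy, scipy, OpenCV 4.12 (cv2) and the standard library are available. Lean on these libraries where they do the work, as an engineer would, in place of code of your own. Each camera call takes 0.05 s, during which the arm holds its last target. There are 200 camera calls.

## Working session

There is one attempt and no reset: what is moved stays moved. The work goes in short steps, Python scripts to look and compute and a tool call to move; the robot and the scene stay as the last step left them, time stands still between calls to the robot, and variables do not carry over. Pictures are saved under pics/ and viewed, about 8 in all and at most 12, crops included, and the job is handed in when it is done.

Besides the shell and the picture viewer there is one more tool, called after "Call:" by a JSON object that holds its "method" and its "body", one argument or row to a line. move_arm: Moves the arm, as the interface text tells. Its arguments: {"type":"object","properties":{"steps":{"type":"array"},"force":{"type":"number"}},"required":["steps"]}

```bash
mkdir -p pics; python3 - <<'E'
from cell import *
import cv2,numpy as np
for c in ["scene","top"]:
    cv2.imwrite(f"pics/{c}1.png",imaging.snapshot(c)[:,:,::-1])
    for t in ["foot","post_top","screw_head","front","carousel","hammer","screwdriver","offcut"]:
        print(c,t,[(np.round(d["centre"],1).tolist(),round(d["p"],2)) for d in landmark_of(t,c)[:2]])
s=monitor.get_obs();print(s["clock"],s["ee_pos"],np.round(s["tool_rot"],3),s["finger_gap"])
E
```

```text
scene foot [([567.0, 75.6, -4.7], 0.86)]
scene post_top [([569.0, 80.0, 99.0], 0.65)]
scene screw_head [([654.9, 38.9, 139.2], 0.79)]
scene front [([474.8, 68.3, 137.8], 0.64)]
scene carousel [([570.0, 76.6, -1.6], 0.59)]
scene hammer [([561.8, 408.9, 3.3], 0.55)]
scene screwdriver [([442.7, -386.1, -6.0], 0.85)]
scene offcut [([602.0, -389.2, 3.4], 0.68)]
top foot [([571.3, 76.0, -1.7], 0.61)]
top post_top [([569.0, 78.5, 98.5], 0.58)]
top screw_head [([657.6, 38.5, 136.6], 0.69)]
top front [([472.3, 66.4, 138.7], 0.83), ([441.0, -384.9, 1.8], 0.49)]
top carousel [([568.6, 80.6, -1.0], 0.94)]
top hammer [([558.2, 405.1, -0.4], 0.59)]
top screwdriver [([442.3, -387.8, 1.3], 0.61)]
top offcut [([602.4, -391.7, -1.3], 0.85)]
0.9 [ 227.19034455 -500.87078452  239.26517103] [[ 0.911  0.413  0.   ]
 [ 0.413 -0.911  0.   ]
 [ 0.    -0.    -1.   ]] 85.51892912498302
```

View pics/top1.png

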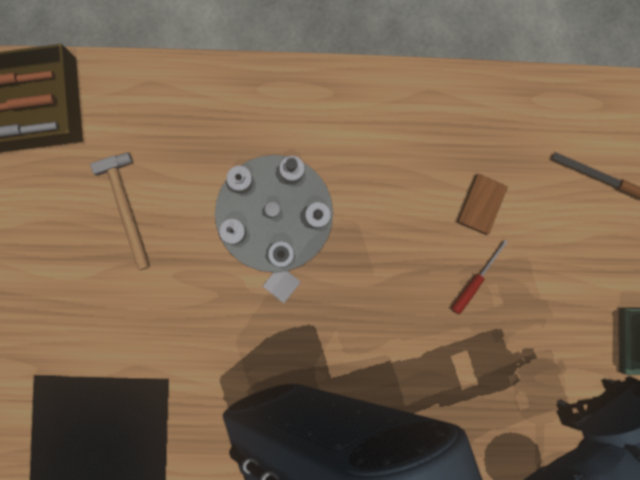

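View pics/scene1.png

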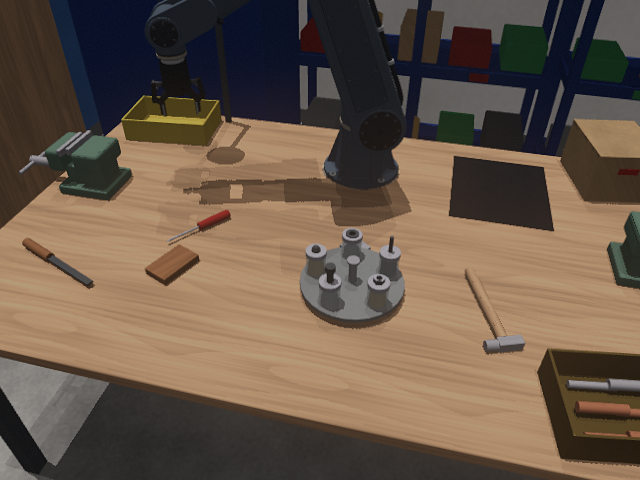

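The cap screw stands at the far side of the carousel, at top px (291,165), and the arrow points toward the robot, at top px (281,300). The shortest turn is about 150° clockwise. I'll grip the screw with the jaws tangential, with joint 6 pre-wound so the hand can turn along with it.

Call:
{"method": "move_arm", "body": {
  "steps": [
    {"hand":-1,"offset":[61.4,-31.5,0],"yaw":-2.297},
    {"hand":-1,"offset":[61.4,-31.5,0],"yaw":-2.297},
    {"hand":-1,"offset":[61.4,-31.5,0],"yaw":-2.297},
    {"hand":-1,"offset":[61.4,-31.5,0],"yaw":-2.297},
    {"hand":-1,"offset":[61.4,-31.5,0],"yaw":-2.297},
    {"hand":-1,"offset":[61.4,-31.5,0],"yaw":-2.297},
    {"hand":-1,"offset":[61.4,-31.5,0],"yaw":-2.297},
    {"hand":-1,"offset":[61.4,-31.5,0],"yaw":-2.297},
    {"hand":-1,"offset":[61.4,-31.5,0],"yaw":-2.297},
    {"hand":-1,"offset":[61.4,-31.5,0],"yaw":-2.297},
    {"hand":-1,"offset":[61.4,-31.5,0],"yaw":-2.297},
    {"hand":-1,"offset":[61.4,-31.5,0],"yaw":-2.297}
  ]
}}

```text
clock: 2.4
ee_pos: [657.6, 43.0, 238.4]
tool_rot: [[-0.898, 0.44, -0.0], [0.44, 0.898, 0.0], [0.0, 0.0, -1.0]]
contact_force: [0.1, -0.6, -0.8]
finger_gap: 85.5
```

Call:
{"method": "move_arm", "body": {
  "steps": [
    {"hand":-1,"offset":[0,0,0],"yaw":0},
    {"hand":-1,"offset":[0,0,0],"yaw":0}
  ]
}}

```text
clock: 2.65
ee_pos: [656.0, 39.0, 239.4]
tool_rot: [[-0.891, 0.453, -0.0], [0.453, 0.891, -0.0], [0.0, -0.0, -1.0]]
contact_force: [0.2, -0.7, -0.5]
finger_gap: 85.5
```

```bash
python3 - <<'E'
from cell import *
import cv2,numpy as np
s=monitor.get_obs();print(s["clock"],s["ee_pos"],np.round(s["tool_rot"],3).tolist(),np.round(s["joints"],1),s["finger_gap"])
cv2.imwrite("pics/w1.png",imaging.snapshot("wrist")[:,:,::-1])
for t in ["foot","post_top","screw_head","front"]:
    print(t,[(np.round(d["centre"],1).tolist(),round(d["p"],2)) for d in landmark_of(t,"wrist")[:2]])
E
```

```text
2.65 [655.98526256  39.03635708 239.3632208 ] [[-0.891, 0.453, -0.0], [0.453, 0.891, -0.0], [0.0, -0.0, -1.0]] [ -0.7  31.4  77.3  -0.   71.4 -63.7] 85.52501950034124
foot [([563.2, 77.9, 1.3], 0.94)]
post_top [([568.9, 74.6, 98.3], 0.68)]
screw_head [([653.5, 41.5, 134.3], 0.84)]
front []
```

View pics/w1.png

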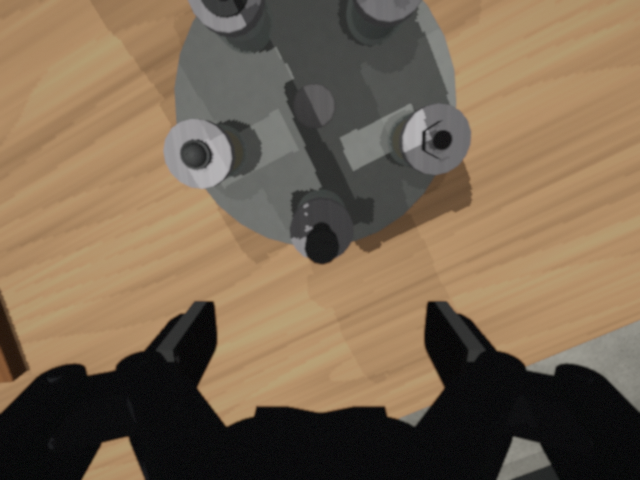

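The wrist view shows the screw head at px (322,243), between the jaws along y, and the post cap at (314,105). Next I'll turn those pixels into positions and look closely at the arrow.

```bash
cat > h.py <<'E'
from cell import *
import cv2,numpy as np
def pix(cam,uv,z,s=None):
    m=imaging.camera_model(cam)
    if cam=="wrist":
        T=np.eye(4);T[:3,:3]=s["tool_rot"];T[:3,3]=s["ee_pos"];T=T@np.array(m["mount"]);R,o=T[:3,:3],T[:3,3]
    else: R,o=np.array(m["orientation"]),np.array(m["xyz"])
    n=cv2.undistortPoints(np.array([[uv]],float),np.array(m["mtx"]),np.array(m["dist_coeffs"]))[0,0]
    d=R@np.array([*n,1]);return o+d*(z-o[2])/d[2]
E
python3 - <<'E'
from h import *
s=monitor.get_obs()
print("screw",pix("wrist",(322,241),146,s),"post w",pix("wrist",(314,105),98,s),"post t",pix("top",(272,209.5),98),"tip",pix("top",(281,303),10))
a=cv2.imread("pics/top1.png")[140:320,200:350]
cv2.imwrite("pics/a1.png",cv2.resize(a[100:180,20:140],None,fx=6,fy=6,interpolation=cv2.INTER_CUBIC))
E
```

```text
screw [651.74876699  43.11820563 146.        ] post w [568.71616541  78.63149311  98.        ] post t [568.69331593  77.54936852  98.        ] tip [372.7831322   56.71981318  10.        ]
```

View pics/a1.png

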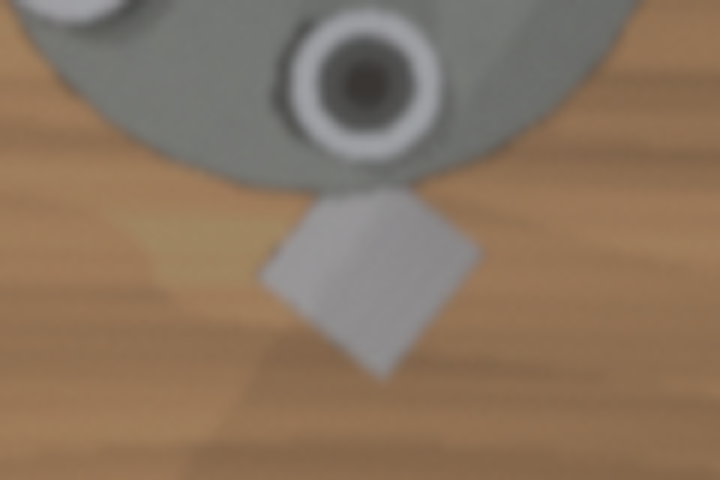

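The arrow's tip is at top px ≈(283.5,303) and its side corners are at (263.2,286) and (300.3,282.2). I'll compute the heading from these.

```bash
python3 - <<'E'
from h import *
t,l,r=[pix("top",p,10)[:2] for p in [(283.5,302.9),(263.2,286),(300.3,282.2)]]
c=np.array([568.7,78.]);A=lambda v:np.degrees(np.arctan2(v[1],v[0]))
print(t,l,r,"tip",A(c-t),np.linalg.norm(c-t),"perp",A(l-r)-90,"mid",A(c-(l+r)/2), "tip-mid",A((l+r)/2-t))
s=np.array([651.75,43.1]);print("screw",A(s-c),np.linalg.norm(s-c))
for n in["scene","top"]:
  im=imaging.snapshot(n)
  for k in ["screw_head"]:print(spot_in(k,n)[:1] and landmark_of(k,n)[0]["centre"])
E
```

```text
[373.12269111  51.22352869] [409.22954378  96.94876607] [419.45825567  15.34313387] tip 7.795891429977064 197.40178107177547 perp 7.144377478517157 mid 8.058492198232349 tip-mid 6.809716102563753
screw -22.79354729306641 90.08502927789941
[655.7, 38.0, 139.5]
[600.5, -393.5, -3.1]
```

Call:
{"method": "move_arm", "body": {
  "steps": [
    {"hand":-1,"offset":[0,0,4],"yaw":0},
    {"hand":-1,"offset":[0,0,8],"yaw":0},
    {"hand":-1,"offset":[0,0,10.2],"yaw":0},
    {"hand":-1,"offset":[0,0,11.2],"yaw":0},
    {"hand":-1,"offset":[0,0,11.2],"yaw":0}
  ]
}}

```text
clock: 3.82
ee_pos: [656.3, 39.6, 127.3]
tool_rot: [[-0.893, 0.449, -0.0], [0.449, 0.893, -0.0], [0.0, -0.0, -1.0]]
contact_force: [0.8, 0.1, -0.1]
finger_gap: 85.1
```

Call:
{"method": "move_arm", "body": {
  "force": 50,
  "steps": [
    {"hand":-0.4,"offset":[0,0,0],"yaw":0},
    {"hand":-0.1,"offset":[0,0,0],"yaw":0},
    {"hand":0.1,"offset":[0,0,0],"yaw":0},
    {"hand":0.3,"offset":[0,0,0],"yaw":0},
    {"hand":0.5,"offset":[0,0,0],"yaw":0},
    {"hand":1,"offset":[0,0,0],"yaw":0},
    {"hand":1,"offset":[0,0,0],"yaw":0},
    {"hand":1,"offset":[0,0,0],"yaw":0}
  ]
}}

```text
clock: 4.82
ee_pos: [656.4, 39.7, 127.6]
tool_rot: [[-0.893, 0.449, 0.0], [0.449, 0.893, 0.0], [-0.0, 0.0, -1.0]]
contact_force: [-2.2, -0.1, 6.1]
finger_gap: 22.1
```

```bash
python3 - <<'E'
from h import *
s=monitor.get_obs();print(s["clock"],s["ee_pos"],np.round(s["tool_rot"],3).tolist(),np.round(s["joints"],1),s["finger_gap"],s["contact_force"],s["torque"])
cv2.imwrite("pics/w2.png",imaging.snapshot("wrist")[:,:,::-1])
E
```

```text
4.825 [656.35186386  39.65345878 127.60547701] [[-0.893, 0.449, 0.0], [0.449, 0.893, 0.0], [-0.0, 0.0, -1.0]] [ -0.6  38.   82.7   0.   59.3 -63.9] 22.142168395609882 [-2.24801895 -0.13260576  6.0710785 ] [0.09854022 0.33679203 0.02792734]
```

View pics/w2.png

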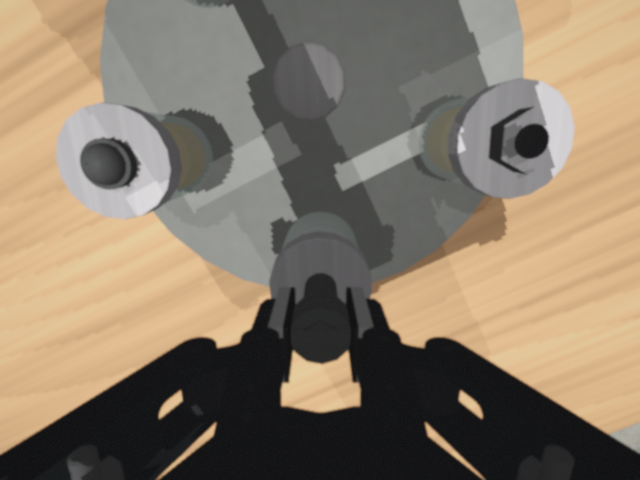

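The head is between the pads (px 320,325), and the gap of 22 mm fits the Ø24 head. I'll work out the arc rows in the tool frame.

```bash
cat >> h.py <<'E'
def rows(degs,c=(568.7,78.),hand=1):
    s=monitor.get_obs();R=np.array(s["tool_rot"]);r=s["ee_pos"][:2]-np.array(c)
    A=lambda v:np.degrees(np.arctan2(v[1],v[0]))
    print(s["clock"],"ang",A(r),"rad",np.linalg.norm(r),"jaw",A(R[:2,1]),"F",np.round(s["contact_force"],1),"gap",s["finger_gap"],"q",np.round(s["joints"],1),"z",s["ee_pos"][2])
    for d in degs:
        a=-np.radians(d);q=np.array([[np.cos(a),-np.sin(a)],[np.sin(a),np.cos(a)]])@r-r
        o=R.T@[*q,0]/10;print('{"hand": 1, "offset": [%.2f, %.2f, 0], "yaw": %.3f},'%(o[0],o[1],-a),end=" ")
E
python3 -c "
from h import *
rows([.7,2,4,6.5,9,11.5,14,16.5,19,21.5,24,26.5])"
```

```text
4.875 ang -23.63596631222734 rad 95.6682981361815 jaw 63.31062800148904 F [-2.1  0.4  5.6] gap 22.11654087043905 q [ -0.6  38.   82.7   0.   59.3 -63.9] z 127.58651739667343
{"hand": 1, "offset": [-0.01, -0.12, 0], "yaw": 0.012}, {"hand": 1, "offset": [-0.01, -0.33, 0], "yaw": 0.035}, {"hand": 1, "offset": [-0.01, -0.67, 0], "yaw": 0.070}, {"hand": 1, "offset": [0.00, -1.08, 0], "yaw": 0.113}, {"hand": 1, "offset": [0.04, -1.50, 0], "yaw": 0.157}, {"hand": 1, "offset": [0.09, -1.91, 0], "yaw": 0.201}, {"hand": 1, "offset": [0.16, -2.33, 0], "yaw": 0.244}, {"hand": 1, "offset": [0.25, -2.73, 0], "yaw": 0.288}, {"hand": 1, "offset": [0.35, -3.14, 0], "yaw": 0.332}, {"hand": 1, "offset": [0.48, -3.54, 0], "yaw": 0.375}, {"hand": 1, "offset": [0.62, -3.93, 0], "yaw": 0.419}, {"hand": 1, "offset": [0.78, -4.32, 0], "yaw": 0.463},
```

Call:
{"method": "move_arm", "body": {
  "steps": [
    {"hand":1,"offset":[-0.01,-0.12,0],"yaw":0.012},
    {"hand":1,"offset":[-0.01,-0.33,0],"yaw":0.035},
    {"hand":1,"offset":[-0.01,-0.67,0],"yaw":0.07},
    {"hand":1,"offset":[0.0,-1.08,0],"yaw":0.113},
    {"hand":1,"offset":[0.04,-1.5,0],"yaw":0.157},
    {"hand":1,"offset":[0.09,-1.91,0],"yaw":0.201},
    {"hand":1,"offset":[0.16,-2.33,0],"yaw":0.244},
    {"hand":1,"offset":[0.25,-2.73,0],"yaw":0.288},
    {"hand":1,"offset":[0.35,-3.14,0],"yaw":0.332},
    {"hand":1,"offset":[0.48,-3.54,0],"yaw":0.375},
    {"hand":1,"offset":[0.62,-3.93,0],"yaw":0.419},
    {"hand":1,"offset":[0.78,-4.32,0],"yaw":0.463}
  ]
}}

```text
clock: 6.38
ee_pos: [630.0, 4.6, 127.6]
tool_rot: [[-0.597, 0.802, 0.001], [0.802, 0.597, 0.0], [-0.0, 0.001, -1.0]]
contact_force: [-1.5, 2.3, 5.2]
finger_gap: 22.4
```

```bash
python3 -c "
from h import *
rows([2.5*i for i in range(1,13)])"
```

```text
6.375 ang -50.134210287531964 rad 95.63196069315572 jaw 36.68446946589403 F [-1.5  2.3  5.2] gap 22.363791649262303 q [ -3.8  35.4  87.4   0.   57.1 -40.5] z 127.60463670322706
{"hand": 1, "offset": [-0.01, -0.42, 0], "yaw": 0.044}, {"hand": 1, "offset": [-0.01, -0.83, 0], "yaw": 0.087}, {"hand": 1, "offset": [0.01, -1.25, 0], "yaw": 0.131}, {"hand": 1, "offset": [0.05, -1.67, 0], "yaw": 0.175}, {"hand": 1, "offset": [0.11, -2.08, 0], "yaw": 0.218}, {"hand": 1, "offset": [0.19, -2.49, 0], "yaw": 0.262}, {"hand": 1, "offset": [0.28, -2.90, 0], "yaw": 0.305}, {"hand": 1, "offset": [0.39, -3.30, 0], "yaw": 0.349}, {"hand": 1, "offset": [0.52, -3.69, 0], "yaw": 0.393}, {"hand": 1, "offset": [0.67, -4.09, 0], "yaw": 0.436}, {"hand": 1, "offset": [0.83, -4.47, 0], "yaw": 0.480}, {"hand": 1, "offset": [1.01, -4.85, 0], "yaw": 0.524},
```

Tracking is exact and the forces are low. I'll continue at 20°/s with the same arc in the tool frame.

Call:
{"method": "move_arm", "body": {
  "steps": [
    {"hand":1,"offset":[-0.01,-0.42,0],"yaw":0.044},
    {"hand":1,"offset":[-0.01,-0.83,0],"yaw":0.087},
    {"hand":1,"offset":[0.01,-1.25,0],"yaw":0.131},
    {"hand":1,"offset":[0.05,-1.67,0],"yaw":0.175},
    {"hand":1,"offset":[0.11,-2.08,0],"yaw":0.218},
    {"hand":1,"offset":[0.19,-2.49,0],"yaw":0.262},
    {"hand":1,"offset":[0.28,-2.9,0],"yaw":0.305},
    {"hand":1,"offset":[0.39,-3.3,0],"yaw":0.349},
    {"hand":1,"offset":[0.52,-3.69,0],"yaw":0.393},
    {"hand":1,"offset":[0.67,-4.09,0],"yaw":0.436},
    {"hand":1,"offset":[0.83,-4.47,0],"yaw":0.48},
    {"hand":1,"offset":[1.01,-4.85,0],"yaw":0.524}
  ]
}}

```text
clock: 7.88
ee_pos: [585.1, -16.1, 127.6]
tool_rot: [[-0.116, 0.993, 0.001], [0.993, 0.116, 0.001], [0.0, 0.001, -1.0]]
contact_force: [-0.3, 4.3, 5.2]
finger_gap: 22.4
```

Call:
{"method": "move_arm", "body": {
  "steps": [
    {"hand":1,"offset":[-0.01,-0.42,0],"yaw":0.044},
    {"hand":1,"offset":[-0.01,-0.83,0],"yaw":0.087},
    {"hand":1,"offset":[0.01,-1.25,0],"yaw":0.131},
    {"hand":1,"offset":[0.05,-1.67,0],"yaw":0.175},
    {"hand":1,"offset":[0.11,-2.08,0],"yaw":0.218},
    {"hand":1,"offset":[0.19,-2.49,0],"yaw":0.262},
    {"hand":1,"offset":[0.28,-2.9,0],"yaw":0.305},
    {"hand":1,"offset":[0.39,-3.3,0],"yaw":0.349},
    {"hand":1,"offset":[0.52,-3.69,0],"yaw":0.393},
    {"hand":1,"offset":[0.67,-4.09,0],"yaw":0.436},
    {"hand":1,"offset":[0.83,-4.47,0],"yaw":0.48},
    {"hand":1,"offset":[1.01,-4.85,0],"yaw":0.524}
  ]
}}

```text
clock: 9.38
ee_pos: [536.1, -11.7, 127.6]
tool_rot: [[0.397, 0.918, 0.002], [0.918, -0.397, 0.001], [0.001, 0.001, -1.0]]
contact_force: [0.5, 4.7, 3.5]
finger_gap: 22.4
```

```bash
python3 -c "
from h import *
rows([2.5*i for i in range(1,13)])"
```

```text
9.375 ang -109.98945002437766 rad 95.43472397879185 jaw -23.363508496158254 F [0.5 4.7 3.5] gap 22.35648283610351 q [-6.200e+00  2.690e+01  1.024e+02  1.000e-01  5.060e+01  1.710e+01] z 127.59301079398507
{"hand": 1, "offset": [-0.02, -0.42, 0], "yaw": 0.044}, {"hand": 1, "offset": [-0.01, -0.83, 0], "yaw": 0.087}, {"hand": 1, "offset": [0.01, -1.25, 0], "yaw": 0.131}, {"hand": 1, "offset": [0.05, -1.66, 0], "yaw": 0.175}, {"hand": 1, "offset": [0.10, -2.08, 0], "yaw": 0.218}, {"hand": 1, "offset": [0.18, -2.48, 0], "yaw": 0.262}, {"hand": 1, "offset": [0.27, -2.89, 0], "yaw": 0.305}, {"hand": 1, "offset": [0.38, -3.29, 0], "yaw": 0.349}, {"hand": 1, "offset": [0.51, -3.69, 0], "yaw": 0.393}, {"hand": 1, "offset": [0.66, -4.08, 0], "yaw": 0.436}, {"hand": 1, "offset": [0.82, -4.46, 0], "yaw": 0.480}, {"hand": 1, "offset": [1.00, -4.84, 0], "yaw": 0.524},
```

Call:
{"method": "move_arm", "body": {
  "steps": [
    {"hand":1,"offset":[-0.01,-0.42,0],"yaw":0.044},
    {"hand":1,"offset":[-0.01,-0.83,0],"yaw":0.087},
    {"hand":1,"offset":[0.01,-1.25,0],"yaw":0.131},
    {"hand":1,"offset":[0.05,-1.67,0],"yaw":0.175},
    {"hand":1,"offset":[0.11,-2.08,0],"yaw":0.218},
    {"hand":1,"offset":[0.19,-2.49,0],"yaw":0.262},
    {"hand":1,"offset":[0.28,-2.9,0],"yaw":0.305},
    {"hand":1,"offset":[0.39,-3.3,0],"yaw":0.349},
    {"hand":1,"offset":[0.52,-3.69,0],"yaw":0.393},
    {"hand":1,"offset":[0.67,-4.09,0],"yaw":0.436},
    {"hand":1,"offset":[0.83,-4.47,0],"yaw":0.48},
    {"hand":1,"offset":[1.01,-4.85,0],"yaw":0.524}
  ]
}}

```text
clock: 10.88
ee_pos: [495.8, 16.6, 127.6]
tool_rot: [[0.803, 0.596, 0.002], [0.596, -0.803, 0.0], [0.002, 0.001, -1.0]]
contact_force: [3.6, 3.5, 2.8]
finger_gap: 22.3
```

```bash
python3 -c "
from h import *
rows([2.5,5,7.5,10,12.5,15,17.5,20,22.5,25,27.,28.5]);print();rows([1,1.8,2.5,3,3.4,3.7,3.9])"
```

```text
10.875 ang -139.9048070199966 rad 95.29268633685868 jaw -53.38311956262448 F [3.6 3.5 2.8] gap 22.263774580245915 q [ -3.5  23.4 108.3   0.   48.2  49.9] z 127.572375227409
{"hand": 1, "offset": [-0.02, -0.42, 0], "yaw": 0.044}, {"hand": 1, "offset": [-0.01, -0.83, 0], "yaw": 0.087}, {"hand": 1, "offset": [0.01, -1.25, 0], "yaw": 0.131}, {"hand": 1, "offset": [0.04, -1.66, 0], "yaw": 0.175}, {"hand": 1, "offset": [0.10, -2.07, 0], "yaw": 0.218}, {"hand": 1, "offset": [0.17, -2.48, 0], "yaw": 0.262}, {"hand": 1, "offset": [0.27, -2.89, 0], "yaw": 0.305}, {"hand": 1, "offset": [0.38, -3.29, 0], "yaw": 0.349}, {"hand": 1, "offset": [0.50, -3.68, 0], "yaw": 0.393}, {"hand": 1, "offset": [0.65, -4.07, 0], "yaw": 0.436}, {"hand": 1, "offset": [0.77, -4.38, 0], "yaw": 0.471}, {"hand": 1, "offset": [0.88, -4.61, 0], "yaw": 0.497}, 
10.875 ang -139.9048070199966 rad 95.29268633685868 jaw -53.38311956262448 F [3.6 3.5 2.8] gap 22.263774580245915 q [ -3.5  23.4 108.3   0.   48.2  49.9] z 127.572375227409
{"hand": 1, "offset": [-0.01, -0.17, 0], "yaw": 0.017}, {"hand": 1, "offset": [-0.01, -0.30, 0], "yaw": 0.031}, {"hand": 1, "offset": [-0.02, -0.42, 0], "yaw": 0.044}, {"hand": 1, "offset": [-0.02, -0.50, 0], "yaw": 0.052}, {"hand": 1, "offset": [-0.02, -0.57, 0], "yaw": 0.059}, {"hand": 1, "offset": [-0.02, -0.62, 0], "yaw": 0.065}, {"hand": 1, "offset": [-0.02, -0.65, 0], "yaw": 0.068},
```

Call:
{"method": "move_arm", "body": {
  "steps": [
    {"hand":1,"offset":[-0.02,-0.42,0],"yaw":0.044},
    {"hand":1,"offset":[-0.01,-0.83,0],"yaw":0.087},
    {"hand":1,"offset":[0.01,-1.25,0],"yaw":0.131},
    {"hand":1,"offset":[0.04,-1.66,0],"yaw":0.175},
    {"hand":1,"offset":[0.1,-2.07,0],"yaw":0.218},
    {"hand":1,"offset":[0.17,-2.48,0],"yaw":0.262},
    {"hand":1,"offset":[0.27,-2.89,0],"yaw":0.305},
    {"hand":1,"offset":[0.38,-3.29,0],"yaw":0.349},
    {"hand":1,"offset":[0.5,-3.68,0],"yaw":0.393},
    {"hand":1,"offset":[0.65,-4.07,0],"yaw":0.436},
    {"hand":1,"offset":[0.77,-4.38,0],"yaw":0.471},
    {"hand":1,"offset":[0.88,-4.61,0],"yaw":0.497}
  ]
}}

```text
clock: 12.38
ee_pos: [475.5, 58.7, 127.6]
tool_rot: [[0.99, 0.142, 0.002], [0.142, -0.99, 0.0], [0.002, 0.0, -1.0]]
contact_force: [5.8, 2.2, 0.6]
finger_gap: 22.3
```

Call:
{"method": "move_arm", "body": {
  "steps": [
    {"hand":1,"offset":[-0.01,-0.17,0],"yaw":0.017},
    {"hand":1,"offset":[-0.01,-0.3,0],"yaw":0.031},
    {"hand":1,"offset":[-0.02,-0.42,0],"yaw":0.044},
    {"hand":1,"offset":[-0.02,-0.5,0],"yaw":0.052},
    {"hand":1,"offset":[-0.02,-0.57,0],"yaw":0.059},
    {"hand":1,"offset":[-0.02,-0.62,0],"yaw":0.065},
    {"hand":1,"offset":[-0.02,-0.65,0],"yaw":0.068},
    {"hand":1,"offset":[-0.02,-0.65,0],"yaw":0.068}
  ]
}}

```text
clock: 13.38
ee_pos: [474.4, 65.0, 127.6]
tool_rot: [[0.997, 0.075, 0.002], [0.075, -0.997, 0.0], [0.002, -0.0, -1.0]]
contact_force: [5.8, 2.2, 0.2]
finger_gap: 22.1
```

```bash
python3 - <<'E'
from h import *
rows([0.5]);print()
for c in ["top","scene","wrist"]:
    im=imaging.snapshot(c)[:,:,::-1]
    for t in ["front","foot","carousel","post_top","screw_head"]:
        print(c,t,[(np.round(d["centre"],1).tolist(),round(d["p"],2)) for d in landmark_of(t,c)[:1]])
    cv2.imwrite(f"pics/{c}3.png",im)
a=cv2.imread("pics/top3.png")[140:320,180:360];b=cv2.imread("pics/wrist3.png")
cv2.imwrite("pics/f3.png",np.hstack([cv2.resize(a,(400,400),interpolation=cv2.INTER_CUBIC),cv2.resize(b,(400,300)).copy() if 0 else cv2.copyMakeBorder(cv2.resize(b,(400,300)),0,100,0,0,cv2.BORDER_CONSTANT)]))
E
```

```text
13.375 ang -172.16963350665895 rad 95.1672748140396 jaw -85.67431846040898 F [5.8 2.2 0.2] gap 22.132725938851763 q [  2.2  21.9 110.8   0.   47.2  87.9] z 127.59915735547547
{"hand": 1, "offset": [-0.00, -0.08, 0], "yaw": 0.009}, 
top front []
top foot [([570.4, 73.6, 2.6], 0.75)]
top carousel [([569.8, 81.0, -1.9], 0.95)]
top post_top [([569.1, 80.0, 97.6], 0.85)]
top screw_head []
scene front [([470.8, 66.7, 137.1], 0.63)]
scene foot [([563.7, 78.2, -1.6], 0.85)]
scene carousel [([570.7, 79.4, -1.3], 0.89)]
scene post_top [([568.9, 76.3, 96.5], 0.84)]
scene screw_head [([476.1, 65.6, 142.2], 0.89)]
wrist front [([473.4, 63.8, 137.5], 0.68)]
wrist foot [([563.7, 78.1, 0.3], 0.63)]
wrist carousel [([566.2, 80.1, 3.2], 0.86)]
wrist post_top [([567.6, 76.7, 97.1], 0.7)]
wrist screw_head [([469.8, 67.6, 137.8], 0.65)]
```

View pics/f3.png

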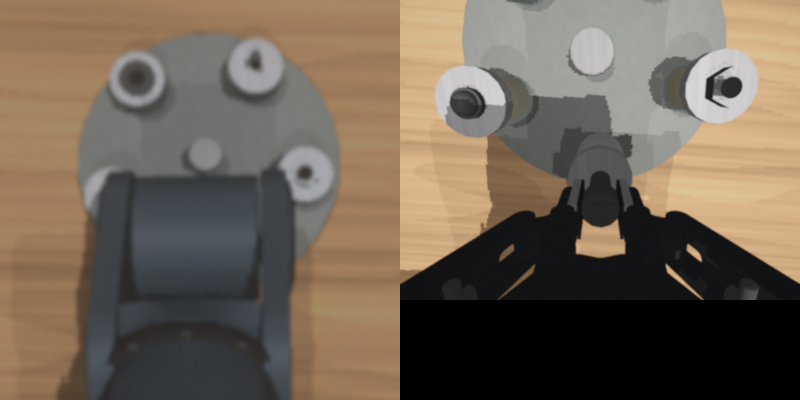

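The arm hides the arrow now, so I'll refine its heading from the first top picture, with a disc-edge circle fit and the arrow's grey mask.

```bash
python3 - <<'E'
from h import *
from scipy.optimize import least_squares
im=cv2.imread("pics/top1.png");hsv=cv2.cvtColor(im,cv2.COLOR_BGR2HSV)
g=((hsv[...,1]<70)*255).astype(np.uint8);m=np.zeros_like(g);m[140:315,200:345]=g[140:315,200:345]
n,l,st,_=cv2.connectedComponentsWithStats(m);k=1+np.argmax(st[1:,4]);m=(l==k).astype(np.uint8);print(st[k])
c=max(cv2.findContours(m,0,cv2.CHAIN_APPROX_NONE)[0],key=len)[:,0]
P=np.array([pix("top",p,30)[:2] for p in c.astype(float)])
f=lambda p,Q:np.hypot(*(Q-p[:2]).T)-p[2]
r=least_squares(lambda p:f(p,P),[569,78,130],loss="soft_l1",f_scale=1.);C=r.x;print("disc",C,"med",np.median(abs(f(C,P))))
A=lambda v:np.degrees(np.arctan2(v[1],v[0]))
v,u=np.nonzero(m);Q=np.array([pix("top",p,10)[:2] for p in np.c_[u,v].astype(float)])
d=np.hypot(*(Q-C[:2]).T);Q=Q[(Q[:,0]<C[0])&(d>142)];d=np.hypot(*(Q-C[:2]).T)
print("arrow n",len(Q),"centroid heading",A(C[:2]-Q.mean(0)),"far",A(C[:2]-Q[d>170].mean(0)),"maxd",d.max())
a=A(C[:2]-Q)
for lo in range(145,195,8):
  s=(d>=lo)&(d<lo+8);print(lo,s.sum(),np.round((a[s].min()+a[s].max())/2,2),end=" | ")
E
```

```text
[  215   155   118   148 11737]
disc [569.82035885  77.51717685 129.0768864 ] med 0.9158694565601024Traceback (most recent call last):
  File "<stdin>", line 11, in <module>
  File "h.py", line 4, in pix
    m=imaging.camera_model(cam)
ValueError: time passes only in moves, steps and waits
```

```bash
python3 - <<'E'
from h import *
im=cv2.imread("pics/top1.png");hsv=cv2.cvtColor(im,cv2.COLOR_BGR2HSV)
m=np.zeros((480,640),bool);m[140:315,200:345]=hsv[140:315,200:345,1]<70
M=imaging.camera_model("top");R,o=np.array(M["orientation"]),np.array(M["xyz"])
v,u=np.nonzero(m);n=cv2.undistortPoints(np.c_[u,v].astype(float)[:,None],np.array(M["mtx"]),np.array(M["dist_coeffs"]))[:,0]
D=np.c_[n,np.ones(len(n))]@R.T;Q=(o+D*((10-o[2])/D[:,2])[:,None])[:,:2]
A=lambda v:np.degrees(np.arctan2(v[...,1],v[...,0]))
for C in ([569.8,77.5],[568.7,78]):
  C=np.array(C);d=np.hypot(*(Q-C).T);a=A(C-Q);w=(d>142)&(d<202)&(abs(a-7.5)<25)
  print("n",w.sum(),"centroid",A(C-Q[w].mean(0)),"far",A(C-Q[w&(d>170)].mean(0)))
  for lo in range(145,195,8):
    s=w&(d>=lo)&(d<lo+8);print(lo,s.sum(),np.round((a[s].min()+a[s].max())/2,2),end=" | ")
E
```

```text
n 625 centroid 7.328829815777743 far 7.378412407894518
145 110 7.22 | 153 133 7.27 | 161 129 7.62 | 169 97 7.26 | 177 69 7.29 | 185 38 7.71 | 193 9 7.09 | n 607 centroid 7.603812258054603 far 7.517146171220964
145 116 7.71 | 153 127 7.49 | 161 131 7.9 | 169 94 7.41 | 177 63 7.85 | 185 36 7.52 | 193 6 7.9 |
```

```bash
python3 - <<'E'
from h import *
C=np.array([569.,77.7])
for n,p,o in [("nut",(306,173),252),("pin",(255,67),324),("washer",(137,78),396)]:
    q=pix("top",(180+p[0]/2.222-.3,140+p[1]/2.222-.3),100)[:2]-C
    print(n,np.round(q,1),np.hypot(*q),(np.degrees(np.arctan2(q[1],q[0]))-o+180)%360-180)
E
```

```text
nut [-14.9 -94.5] 95.63473856987149 9.066832909509571
pin [ 83.7 -44.4] 94.78506006809354 8.045989197044037
washer [70.3 65.4] 95.95948921888343 6.938881588984316
```

Everything agrees within about 0.5°. The arrow's heading is about 7.4° and the carousel's is about 7.8°. I'll nudge it 0.4° further clockwise and firm up the grip.

Call:
{"method": "move_arm", "body": {
  "force": 70,
  "steps": [
    {"hand":1,"offset":[0,-0.03,0],"yaw":0.003},
    {"hand":1,"offset":[0,-0.06,0],"yaw":0.007},
    {"hand":1,"offset":[0,-0.06,0],"yaw":0.007},
    {"hand":1,"offset":[0,-0.06,0],"yaw":0.007},
    {"hand":1,"offset":[0,-0.06,0],"yaw":0.007},
    {"hand":1,"offset":[0,-0.06,0],"yaw":0.007}
  ]
}}

```text
clock: 15.02
ee_pos: [474.3, 65.6, 127.7]
tool_rot: [[0.998, 0.069, 0.002], [0.069, -0.998, 0.0], [0.002, -0.0, -1.0]]
contact_force: [4.5, 2.7, 1.3]
finger_gap: 21.7
```

```bash
python3 - <<'E'
from h import *
rows([0.5]);print(monitor.get_obs()["qd"]);print(bot.job_done())
E
```

```text
15.025 ang -172.54008035769138 rad 95.16354767966159 jaw -86.07167460092066 F [4.5 2.7 1.3] gap 21.683840728425018 q [  2.3  21.9 110.8   0.   47.2  88.4] z 127.6546877963694
{"hand": 1, "offset": [-0.00, -0.08, 0], "yaw": 0.009}, [-0.0709273  -0.0184225   0.01961639  0.06645819 -0.07258462  0.00083708]
the job is handed in; nothing more can be done
None
```

I turned the carousel about 149° clockwise at no more than 20°/s, and the jar with the cap screw is now at the front, in line with the arrow. The gripper is still holding the screw head at 70 N. I handed the job in at 15 s.

- **Alignment:** the gripper holds the screw at a carousel heading of about 7.5°, against 7.4° ± 0.3° for the arrow.
- **Hold:** the arm was essentially at rest, with about 5 N at the wrist and the fingers closed on the head (21.7 mm opening).
- **Bystanders:** the hammer, screwdriver and offcut were never approached.

Some checks disagreed slightly:
- Before the last 0.4° correction, the jar lids in the top view gave 6.9° to 9.1°, averaging 8.0°. These were read by eye.
- The networks' "front" point suggested about 7.0°.
- The arm hid the arrow from above at the end, so its heading comes from the first top picture.
- I took no new picture after the last correction.

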